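# Load a slide magazine through the scanner's dust flap

## Task

Take the orange-capped slide magazine out of the white stand and load it into the slide scanner: dark nose first, with its open side uppermost, let its nose push the sprung dust flap open and push the magazine on until it is fully home inside and the flap has shut behind it. Leave the other magazines standing in their bays and do not disturb anything else on the bench.

Things in the scene. Friction and masses are not known exactly. Their poses are not given: they have to be found in the camera images.
- mag_orange: slide magazine to load: dark box-shaped carrier of glass slides, 30 thick (x) by 84 wide (y) by 110 mm long (z), 0.18 kg, rigid. Origin: centre of the nose's underside; z runs from the dark nose (bottom; stepped in 3 mm over its last 8 mm) to the orange cap (top 22 mm). x points out of the open side where slides show. Stands upright in one of the stand's bays, open side away from the robot
- mag_orange_tail (a point): centre of the orange magazine's flat tail face (its top as it stands), 110 mm from the nose along z. Grip the solid orange cap across the 30 mm thickness; its other side is 84 mm
- mag_orange_nose (a point): centre of the underside of the orange magazine's nose
- mag_blue: magazine of the same shape with a blue cap, in another bay: leave it
- mag_green: magazine of the same shape with a green cap, in another bay: leave it
- rack: white open-topped stand, 44 (x) by 300 (y) by 34 mm high, walls and floor 4 mm, three bays side by side along y at 98.7 mm pitch; a magazine has 3 mm of play front and back and 5 mm each side, its nose 4 mm above the bench. Origin: centre of the underside. Fixed
- scanner: cream desktop slide scanner, 336 (x) by 260 (y) by 211 mm high, fixed; origin under its middle, x to its back, z up. The front (towards the robot) rises to 142 mm, then a dark face slopes back at 30 degrees to the top; the loading port lies in that face
- port: loading port in the sloping face. Origin: centre of the mouth, in the face plane. z points out of it, square to the face (30 degrees from vertical, leaning to the robot): the magazine goes in along -z. x points up the slope, y across. Mouth 45 (x) by 102 mm (y), bevelled over 6 mm depth to a chute with floor at x -16 mm and sides at y +-45 mm. Flat face 65 mm downslope, 72 mm upslope, 114 mm each side
- chute_end (a point): on the chute's end stop, 160 mm below the face plane (z -160 mm in the port's frame), where the middle of the nose ends up; a magazine lying on the chute's floor has its middle at port x -1 mm, and when home its tail face lies 50 mm below the face plane. The chute's ceiling is at port x +18 mm, so a magazine has 4 mm of play there and 3 mm each side
- flap (a joint): dust flap closing the port 9 mm below the face: pale plate 86 mm wide, hinged along the port's upper edge, swinging inward. Angle in rad: 0 shut, 1.5 at most. A spring shuts it (0.06 N m shut, 0.09 open): a nose needs about 5 to 10 N to push it open. It then rides on the magazine and presses it on the chute's floor, so a magazine let go half-way stays there
- flap_edge (a point): middle of the slippery roller (6 mm) on the flap's free edge, 34 mm from the hinge. It drops off the tail once that is about 45 mm below the face plane; the magazine then slides the last 5 mm by itself. Closed fingers can push the tail that far in and come out again, the flap shutting behind them, if the hand is turned so that they measure under 30 mm along port x (wide way across, along port y)
- flap_hinge (a point): middle of the flap's hinge line, at x +21, z -9 mm in the port's frame; the hinge runs along the port's y
- mouse: light grey computer mouse, 105 by 60 by 33 mm, on a blue mat: bystander
- specimen_jar: glass jar with white cap, 60 mm across, 75 mm high: bystander
- oil_bottle: small amber bottle, 38 mm across, 72 mm high: bystander
- petri: closed petri dish, 92 mm across, 16 mm high: bystander

How it is judged:
On the way, in this order (a step that is already met when the one before it is completed fails the run):
1. the orange magazine is held clear of the stand (height (world z) of mag_orange_nose above 0.045 m and contact force between mag_orange and the fingers above 0.5 N), for 0.1 s.
2. the magazine, pushed by the gripper nose first, is part-way in and holds the flap open (value of joint flap above 0.7 rad and z of mag_orange_nose in the frame of port below -0.04 m and z of mag_orange_tail in the frame of port above 0 m and contact force between mag_orange and the fingers above 0.5 N), for 0.1 s.
At the end, for the whole second after the job is handed in: The orange magazine rests in the chute, nose in, open side up, tail face 45 to 55 mm below the face plane (50 on the stop), within 0.12 rad of the port's axis; flap shut (under 0.06 rad); blue and green magazines still upright in their bays (z of mag_orange_tail in the frame of port between -0.055 and -0.045 m and angle between the z axis of mag_orange and the z axis of port, either way round below 0.12 rad and angle between mag_orange's own x axis and vertical below 1.4 rad and value of joint flap below 0.06 rad and linear speed of mag_orange below 0.02 m/s and angle between each of mag_blue, mag_green's own z axis and vertical below 0.15 rad); the robot touches nothing.
It fails at once if another magazine is lifted out, or shifted by more than 20 mm (distance of any of mag_blue, mag_green from where it was at the start of the episode above 0.02 m).
It fails at once if a bystander on the bench is shifted by more than 20 mm (distance of any of mouse, specimen_jar, oil_bottle, petri from where it was at the start of the episode above 0.02 m).
It also fails if it takes over 51 s, if anything falls off the work surface, if the arm or the gripper's body presses on something with over 40 N, if the wrist force passes 120 N, or if a joint passes its speed limit or range.

## Robot

A 6-joint arm with a two-finger parallel gripper is mounted at the origin on the work surface. World frame = base frame: x ahead of the robot, y to its left, z up, the work surface at z = 0. Lengths are in m, angles in rad, forces in N, time in s.
With the tool pointing down it reaches from about 0.4 to 0.825 m from the base axis. Payload 7 kg.
Tool frame: the origin (TCP) lies at the very end of the fingers, on their centre line; the grasp point (between the pads) lies 19 mm behind it; z points along the fingers, y is the direction in which the jaws open and shut (so a half turn about z gives the same grasp; the last joint's range is limited). The gripper opens to 85 mm and grips with 20 to 120 N. Pads are 22 mm wide; open, the fingers measure 114 mm over their backs; the gripper's body (76 mm by 85 mm) begins 54 mm behind the grasp point. The pads swing forward as they close: fully open they stand 13 mm farther back than shut.
Start: joints at [1.392, 0.359, 0.012, 0, -1.224, -0.288], TCP at [0.304, 0.603, 0.231] pointing down, gripper open.
Joint ranges: [-3.07, 3.07], [-1.43, 2.12], [-1.02, 1.25], [-3.03, 1.67], [-3.05, -0], [-3.03, 3.03]. Speed limits (rad/s): [2.39, 2.39, 3.01, 3.14, 3.14, 3.14].

## Interface

Orientations are given as a rotation vector (axis times angle).
In Python, from workcell import bot, cams, job gives the robot as it stands.
- The arm moves only by the shell command python3 -m creep 'ROWS' [OPENING] [FORCE]. ROWS is JSON, one flat list of numbers, 6 for each row, row after row: the shift along the tool's x, y, z in units of 60 cm (1.0 is 60 cm), then the turn, a rotation vector about the tool's x, y, z in units of pi rad (1.0 is pi rad). A call has 1 to 12 rows; each row is the pose to reach, as a shift and turn from the pose commanded when the call began, along the tool's axes at that moment, turning the shorter way round; what a row does not reach only later rows make up. A row lasts 1/8 s, in which the tool goes at most 62.5 mm and 10.7 degrees, less where a joint would pass 70% of its speed; a pose out of reach is approached as far as the arm can. A call with a number of a shift or a turn outside -1 to 1 is refused whole. A call with a gripper value outside its range is refused whole. OPENING is the opening, from 0 (shut) to 1 (fully open), set as the call begins (- or left out, the last holds). The fingers move at their own pace and stop on an object; FORCE is the grip in N (left out, the last holds). Time passes only in rows, so rows that repeat a pose let the fingers close. It gives the time, the measured TCP pose, the force and the opening at its end, in the units of the state.
- bot.get_obs(): the state, without advancing time (a new reading comes with each control period).
- cams.capture(name): name is "scene" or "top" or "wrist"; returns a dict with "frame" (384x512x3 uint8, red, green, blue), "range_z" (384x512 float32, m along the optical axis (not along the pixel's ray), 0 where there is no reading), "camera_matrix" (3x3 intrinsics, pixels), "origin" and "orientation" of the camera in the world. Camera axes: x right, y down, z forward; pixel columns grow to the right and rows downward; lengths in m; the calibration is good to about 2 mm. A picture is of the moment at which its call begins.
- job.close_job(): hands the job in, once; it reports no verdict.
The state is a dict: "time_s": time; "q": joint angles; "joint_velocities": joint speeds; "tau": joint torques, N m; "tcp_pos": TCP position; "orientation": TCP orientation; "force": force on the tool from outside, world axes, zero at the start; "torque": the same for the moment, N m; "finger_gap": opening from 0.0 (shut) to 1.0 (fully open).
Only numpy, scipy, OpenCV 4.12 (cv2) and the standard library are available. Lean on these libraries where they do the work, as an engineer would, in place of code of your own. Each camera call takes 0.05 s, during which the arm holds its last target.

## Working session

There is one attempt and no reset: what is moved stays moved. The work goes in short steps, Python scripts to look and compute and a shell command to move; the robot and the scene stay as the last step left them, time stands still between calls to the robot, and variables do not carry over. Pictures are saved under pics/ and viewed, and the job is handed in when it is done.

```bash
ls; mkdir -p pics; cat > h.py <<'E'
import numpy as np,cv2
from workcell import bot,cams,job
from scipy.spatial.transform import Rotation as R
def cap(n,fn=None):
    c=cams.capture(n)
    if fn: cv2.imwrite('pics/'+fn,c['frame'][:,:,::-1])
    return c
def Rm(o):
    o=np.array(o,float)
    if o.shape==(3,3): return o
    if o.size==3: return R.from_rotvec(o).as_matrix()
    return R.from_quat(o).as_matrix()
def pts(c):
    K=np.array(c['camera_matrix']);z=c['range_z'];h,w=z.shape
    u,v=np.meshgrid(np.arange(w),np.arange(h))
    P=np.stack([(u-K[0,2])/K[0,0]*z,(v-K[1,2])/K[1,1]*z,z],-1)
    W=P@Rm(c['orientation']).T+np.array(c['origin'])
    W[z<=0]=np.nan
    return W
E
python3 - <<'E'
from h import *
for n in ['scene','top','wrist']:
    c=cap(n,n+'0.png'); np.savez('/tmp/'+n+'0.npz',**{k:np.array(v) for k,v in c.items()})
    print(n,c['origin'],c['orientation'],c['camera_matrix'])
print(bot.get_obs())
E
```

```text
pics
scene [ 1.29281508 -0.77472674  0.96087276] [-2.11478806 -0.85236483  0.40860571] [[452.99221346   0.         248.77305183]
 [  0.         452.99221346 186.22726247]
 [  0.           0.           1.        ]]
top [ 0.36815808 -0.04655769  1.28820493] [-2.1177601   2.11933092 -0.17810967] [[437.46342235   0.         261.15761377]
 [  0.         437.46342235 195.15144302]
 [  0.           0.           1.        ]]
wrist [0.36498572 0.57162788 0.37425223] [ 1.56232822 -2.53584898 -0.34438356] [[306.06605591   0.         256.97956489]
 [  0.         306.06605591 190.7620107 ]
 [  0.           0.           1.        ]]
{'time_s': 0.15, 'q': array([ 1.39213750e+00,  3.59218329e-01,  1.12523539e-02, -2.38294543e-04,
       -1.22407970e+00, -2.88108253e-01]), 'joint_velocities': array([ 0.00099277, -0.00337621,  0.0031615 ,  0.00168111, -0.00058041,
        0.0006656 ]), 'tau': array([-1.13185914e-03, -5.83876598e+01,  2.93650031e+01,  6.94039106e+00,
       -4.26587751e-03,  4.44499179e-06]), 'tcp_pos': array([0.30361139, 0.60245627, 0.23057706]), 'orientation': array([ 3.05516730e+00, -7.26390742e-01, -2.43991504e-04]), 'force': array([-0.31661256, -0.14676333, -0.61132015]), 'torque': array([ 0.02072649, -0.0167698 ,  0.0048618 ]), 'finger_gap': 1.0032143068089276}
```

View pics/scene0.png

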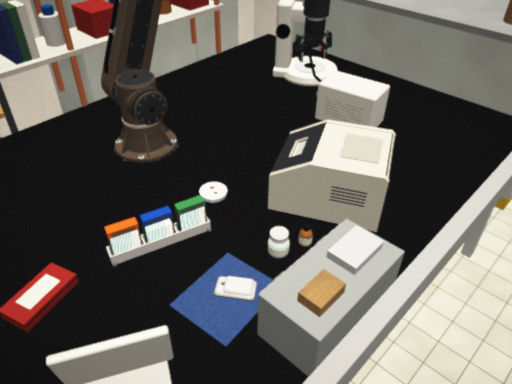

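View pics/top0.png

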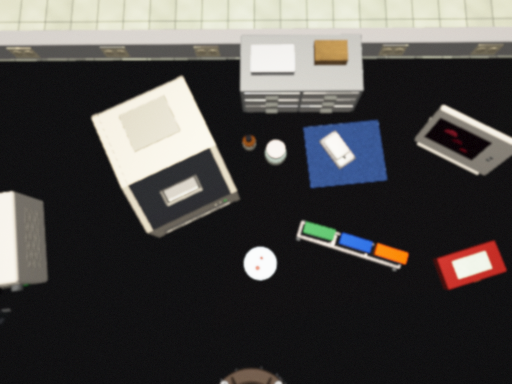

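View pics/wrist0.png

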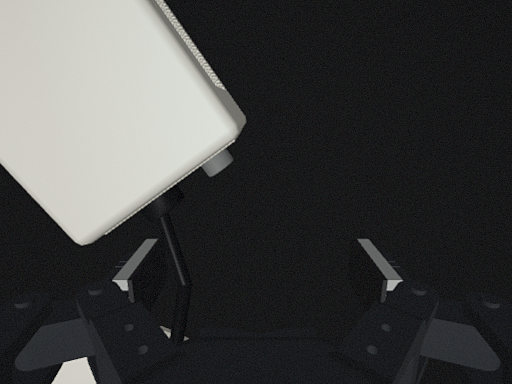

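The scene view shows the stand with orange, blue and green caps at about (122,230), (157,216) and (190,206). The scanner's dark slope is at about (300,145). In the top view, up is +x and left is +y, with the orange cap at (391,254) and the port at (182,190). Next I measure both.

```bash
python3 - <<'E'
from h import *
for n in ['top','scene']:
    c=dict(np.load(f'/tmp/{n}0.npz')); W=pts(c); hsv=cv2.cvtColor(c['frame'],cv2.COLOR_RGB2HSV)
    print(n)
    for nm,lo,hi in [('o',(6,150,120),(18,255,255)),('b',(105,150,90),(125,255,255)),('g',(45,120,50),(80,255,255))]:
        m=cv2.inRange(hsv,lo,hi)>0
        m&=(W[...,2]>.095)&(W[...,2]<.135)&(np.abs(W[...,0]-.4)<.3)&(W[...,1]<.1)
        top=m&(W[...,2]>np.nanmedian(W[...,2][m])-.006)
        p=W[m&(W[...,2]>.105)]
        r=cv2.minAreaRect((p[:,:2]*1000).astype(np.float32))
        print(nm,m.sum(),np.nanmedian(W[m],0),r)
    # scanner
    Z=W[...,2]
    V=hsv[...,2]
    m=(Z>.145)&(Z<.205)&(W[...,0]>.2)&(W[...,0]<.75)&(W[...,1]>0)&(W[...,1]<.45)&(V<70)
    p=W[m]
    for _ in range(4):
        ce=np.median(p,0) if _==0 else p.mean(0); u,s,vt=np.linalg.svd(p-ce,full_matrices=False); nn=vt[2]*np.sign(vt[2][2]); d=(p-ce)@nn; p=p[abs(d)<max(.002,2*d.std()) ]
    print('plane',len(p),ce,nn,'tilt',np.degrees(np.arccos(nn[2])),'az',np.degrees(np.arctan2(nn[1],nn[0])),d.std(), 'tri', p[p[:,2].argmin()],p[p[:,2].argmax()])
    im=cv2.resize(c['frame'][:,:,::-1],None,fx=1,fy=1)
    cr=im[90:240,80:260] if n=='top' else im[110:200,260:360]
    cv2.imwrite(f'pics/{n}_port.png',cv2.resize(cr,None,fx=4 if n=='top' else 7,fy=4 if n=='top' else 6,interpolation=cv2.INTER_CUBIC))
E
```

```text
top
o 399 [ 0.42618704 -0.37306214  0.11294909] ((426.9295654296875, -374.0130920410156), (84.4656753540039, 30.798545837402344), 71.58873748779297)
b 374 [ 0.45543505 -0.27963843  0.11301997] ((456.3450012207031, -281.33917236328125), (84.72332763671875, 30.453842163085938), 72.65151977539062)
g 315 [ 0.48765951 -0.18167432  0.11345461] ((487.8450927734375, -183.6954345703125), (81.44419860839844, 30.033000946044922), 73.49609375)
plane 2621 [0.58854132 0.17981629 0.1758989 ] [-0.4454025  -0.21675076  0.86869771] tilt 29.69234377529391 az -154.05058347403613 0.0015958974518934064 tri [0.55626351 0.12281161 0.14500783] [0.67121164 0.11698664 0.20496768]
scene
o 315 [ 0.43096323 -0.37765538  0.11319337] ((427.5925598144531, -375.28729248046875), (84.22570037841797, 38.962825775146484), 70.02285766601562)
b 274 [ 0.46026862 -0.28464534  0.11350248] ((458.5531005859375, -282.7244567871094), (83.62676239013672, 36.1893310546875), 71.795654296875)
g 249 [ 0.49022959 -0.19043572  0.11320743] ((487.7716979980469, -186.52377319335938), (84.07463073730469, 36.93144989013672), 72.56661224365234)
plane 524 [0.59107937 0.17515647 0.17692775] [-0.44991743 -0.21509955  0.86677938] tilt 29.913488072057234 az -154.4481554450028 0.0007611692953207638 tri [0.58489831 0.06168822 0.14519878] [0.61894629 0.23513193 0.2049409 ]
```

View pics/top_port.png

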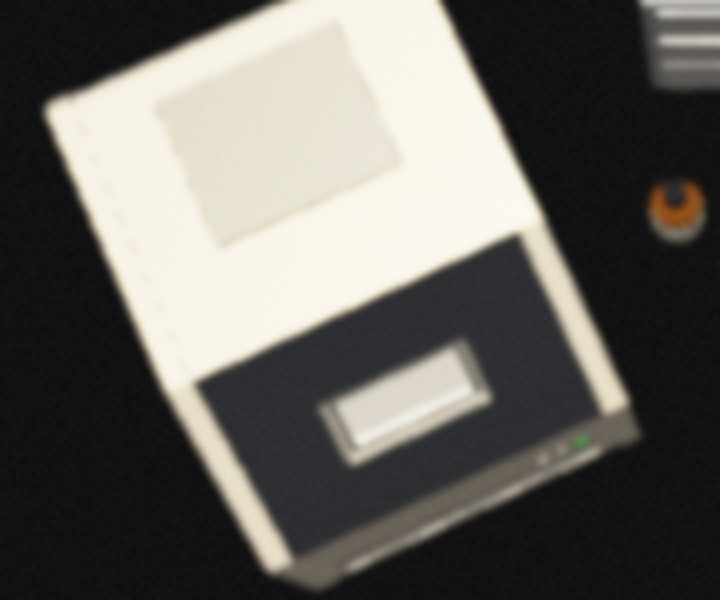

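View pics/scene_port.png

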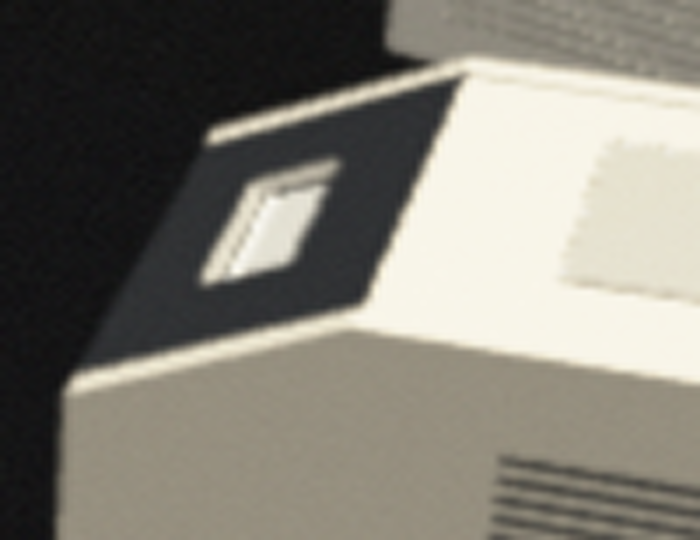

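```bash
python3 - <<'E'
from h import *
n0=np.array([-0.447,-0.2155,0.8675]);n0/=np.linalg.norm(n0)
for n,seed,ce in [('top',(182,190),[0.58854,0.17982,0.1759]),('scene',(298,148),[0.59108,0.17516,0.17693])]:
    c=dict(np.load(f'/tmp/{n}0.npz')); g=cv2.cvtColor(c['frame'],cv2.COLOR_RGB2GRAY)
    for th in (80,100):
        m=(g>th).astype(np.uint8); k,l,s,_=cv2.connectedComponentsWithStats(m,connectivity=4)
        lab=l[seed[1],seed[0]]; mm=(l==lab).astype(np.uint8)
        ct=max(cv2.findContours(mm,cv2.RETR_EXTERNAL,cv2.CHAIN_APPROX_NONE)[0],key=len)[:,0].astype(float)
        K=c['camera_matrix'];d=np.c_[(ct-[K[0,2],K[1,2]])/[K[0,0],K[1,1]],np.ones(len(ct))]@Rm(c['orientation']).T
        t=((np.array(ce)-c['origin'])@n0)/(d@n0); P=c['origin']+d*t[:,None]
        x0=np.array([0,0,1])-n0*n0[2]; x0/=np.linalg.norm(x0); y0=np.cross(n0,x0)
        q=np.c_[P@x0,P@y0]; r=cv2.minAreaRect((q*1000).astype(np.float32))
        cc=np.array(r[0])/1000; C=cc[0]*x0+cc[1]*y0+n0*(np.array(ce)@n0)
        print(n,th,s[lab],r,'centre',C,'yaw y0',np.degrees(np.arctan2(-y0[0],y0[1])))
E
```

```text
top 80 [160 175  43  32 744] ((613.4266967773438, -93.5251693725586), (105.46052551269531, 48.81784439086914), 89.80064392089844) centre [0.58703913 0.17918672 0.17496933] yaw y0 25.738851148748584
top 100 [160 176  43  30 693] ((612.9198608398438, -93.5135498046875), (103.07788848876953, 47.16102600097656), 89.95848846435547) centre [0.5866378  0.17900613 0.17471767] yaw y0 25.738851148748584
scene 80 [288 136  21  22 239] ((614.4014282226562, -94.68888092041016), (111.96501159667969, 51.744327545166016), 89.53361511230469) centre [0.58796545 0.17834141 0.17611546] yaw y0 25.738851148748584
scene 100 [289 137  19  21 224] ((615.0916137695312, -94.95061492919922), (50.27157974243164, 108.0515365600586), 0.015154433436691761) centre [0.58861877 0.17836581 0.17645816] yaw y0 25.738851148748584
```

```bash
cat >> h.py <<'E'
def frame(zax,yax):
    z=np.array(zax,float);z/=np.linalg.norm(z);y=np.array(yax,float);y-=z*(y@z);y/=np.linalg.norm(y)
    return np.stack([np.cross(y,z),y,z],1)
def plan(p,Rt,p0=None,R0=None):
    o=bot.get_obs()
    p0=np.array(o['tcp_pos']) if p0 is None else p0; R0=Rm(o['orientation']) if R0 is None else R0
    s=R0.T@(np.array(p)-p0)/.6; w=R.from_matrix(R0.T@Rt).as_rotvec()/np.pi
    print(np.round(np.r_[s,w],4).tolist(),'rows>=',np.ceil(max(np.linalg.norm(s)*.6/.0625,np.degrees(np.linalg.norm(w)*np.pi)/10.7)))
a=np.radians(-17.7); MX=np.array([np.cos(a),np.sin(a),0])
RG=frame([0,0,-1],-MX)
E
python3 - <<'E'
from h import *
plan([.5,.12,.35],RG); plan([.5,.1,.35],Rm(bot.get_obs()['orientation'])@np.eye(3))
plan([.427,-.3745,.25],RG,np.array([.5,.12,.35]),RG)
E
```

```text
[0.6542, 0.571, -0.1982, 0.0003, -0.0003, 0.4497] rows>= 9.0
[0.6692, 0.6007, -0.1982, 0.0, 0.0, 0.0] rows>= 9.0
[0.8221, -0.1347, 0.1667, 0.0, 0.0, 0.0] rows>= 9.0
```

```bash
python3 -m creep '[0,0,-0.1,0,0,0.05, 0,0,-0.2,0,0,0.1, 0.6542,0.571,-0.2,0,0,0.45, 0.6542,0.571,-0.2,0,0,0.45, 0.6542,0.571,-0.2,0,0,0.45, 0.6542,0.571,-0.2,0,0,0.45, 0.6542,0.571,-0.2,0,0,0.45, 0.6542,0.571,-0.2,0,0,0.45, 0.6542,0.571,-0.2,0,0,0.45, 0.6542,0.571,-0.2,0,0,0.45, 0.6542,0.571,-0.2,0,0,0.45, 0.6542,0.571,-0.2,0,0,0.45]' 1 60
python3 - <<'E'
from h import *
print(bot.get_obs()['q'])
plan([.427,-.3745,.25],RG)
E
```

```text
time_s: 1.65
tcp_pos: [0.5003, 0.1187, 0.3511]
orientation: [1.848, -2.54, -0.0]
force: [-0.1, 0.1, -0.2]
finger_gap: 0.998
[ 6.15000601e-01  3.31024804e-02 -1.30871909e-01 -1.02622801e-04
 -1.40726966e+00 -9.27653110e-01]
[0.8196, -0.1366, 0.1687, 0.0001, -0.0001, -0.0012] rows>= 9.0
```

```bash
python3 -m creep '[0.82,-0.1366,0,0,0,0, 0.82,-0.1366,0,0,0,0, 0.82,-0.1366,0,0,0,0, 0.82,-0.1366,0,0,0,0, 0.82,-0.1366,0,0,0,0, 0.82,-0.1366,0,0,0,0, 0.82,-0.1366,0.1687,0,0,0, 0.82,-0.1366,0.1687,0,0,0, 0.82,-0.1366,0.1687,0,0,0, 0.82,-0.1366,0.1687,0,0,0, 0.82,-0.1366,0.1687,0,0,0,0.82,-0.1366,0.1687,0,0,0]'
python3 - <<'E'
from h import *
print(bot.get_obs()['q'])
c=cap('wrist','w1.png'); W=pts(c); hsv=cv2.cvtColor(c['frame'],cv2.COLOR_RGB2HSV)
m=(cv2.inRange(hsv,(5,150,100),(18,255,255))>0)&(W[...,2]>.107)&(W[...,2]<.125)
p=W[m];print(m.sum(),np.median(p,0),cv2.minAreaRect((p[:,:2]*1000).astype(np.float32)))
E
```

```text
time_s: 3.15
tcp_pos: [0.4292, -0.3726, 0.2512]
orientation: [-1.854, 2.535, -0.003]
force: [-0.6, 0.4, -0.6]
finger_gap: 0.999
[-3.70714245e-01  1.70160188e-01 -1.98816365e-01  8.06478080e-05
 -1.19988178e+00  6.24863109e-02]
29 [ 0.41484645 -0.41517735  0.11123577] ((414.78985595703125, -415.18426513671875), (0.24946142733097076, 25.597885131835938), 72.1002426147461)
```

View pics/w1.png

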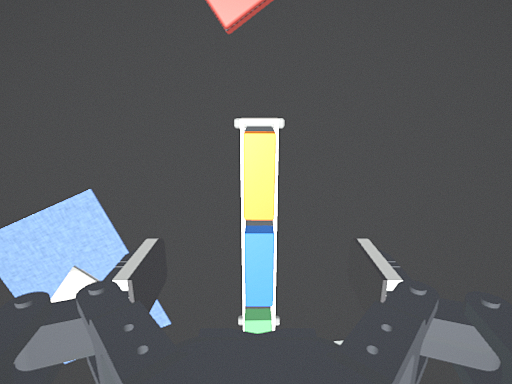

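The orange cap looks yellow in this overexposed view, at about (245–275, 132–219). It sits centred between the fingers, with blue and green below it.

```bash
python3 - <<'E'
from h import *
c=cap('wrist'); W=pts(c); hsv=cv2.cvtColor(c['frame'],cv2.COLOR_RGB2HSV)
for lo,hi in [((18,100,100),(35,255,255)),((95,100,100),(125,255,255))]:
    m=(cv2.inRange(hsv,lo,hi)>0)&(W[...,2]>.107)&(W[...,2]<.125)
    p=W[m];r=cv2.minAreaRect((p[:,:2]*1000).astype(np.float32));print(m.sum(),np.median(p,0),r)
tail=np.array([.427,-.3745,.114])
plan([.427,-.3745,.088],RG)
E
```

```text
1905 [ 0.42926617 -0.3662291   0.11508597] ((427.4171447753906, -375.0572204589844), (83.52818298339844, 28.375213623046875), 71.73475646972656)
2115 [ 0.4560416  -0.28657124  0.11501129] ((456.8897399902344, -282.617431640625), (84.18144226074219, 28.551090240478516), 72.20218658447266)
[0.0038, 0.0027, 0.2719, -0.0006, -0.0, 0.0002] rows>= 3.0
```

```bash
python3 -m creep '[0.004,0.003,0.1,0,0,0, 0.004,0.003,0.18,0,0,0, 0.004,0.003,0.24,0,0,0, 0.004,0.003,0.275,0,0,0, 0.004,0.003,0.275,0,0,0, 0.004,0.003,0.275,0,0,0]' 1 60
python3 -m creep '[0,0,0,0,0,0, 0,0,0,0,0,0, 0,0,0,0,0,0, 0,0,0,0,0,0, 0,0,0,0,0,0,0,0,0,0,0,0,0,0,0,0,0,0]' 0 60
python3 - <<'E'
from h import *
cap('scene','s2.png');print(bot.get_obs()['finger_gap'])
E
```

```text
time_s: 4.0
tcp_pos: [0.4267, -0.3753, 0.0864]
orientation: [-1.853, 2.536, -0.003]
force: [0.3, 0.8, 0.6]
finger_gap: 0.997
time_s: 4.88
tcp_pos: [0.4263, -0.3755, 0.0857]
orientation: [-1.852, 2.537, -0.002]
force: [1.1, 0.7, 5.7]
finger_gap: 0.339
0.3395820671955465
```

View pics/s2.png

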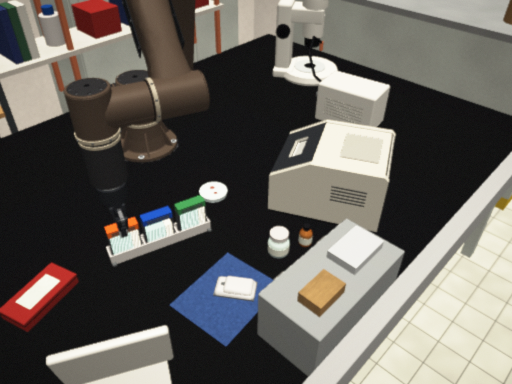

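The gap of 0.339 (29 mm) matches the 30 mm thickness, so the magazine is gripped. Next is the lift.

```bash
cat >> h.py <<'E'
yw=np.radians(25.7); PX=np.array([np.cos(yw)*np.cos(np.pi/6),np.sin(yw)*np.cos(np.pi/6),.5]); PY=np.array([-np.sin(yw),np.cos(yw),0]); PZ=np.cross(PX,PY)
PO=np.array([.5873,.1788,.1745])
RPt=np.stack([PX,PY,PZ],1)
RP=frame(-PZ,-PX)
def inport(p): return RPt.T@(np.array(p)-PO)
E
python3 -m creep '[0,0,-0.05,0,0,0, 0,0,-0.12,0,0,0, 0,0,-0.2,0,0,0, 0,0,-0.3,0,0,0, 0,0,-0.36,0,0,0, 0,0,-0.36,0,0,0,0,0,-0.36,0,0,0]'
python3 - <<'E'
from h import *
print(PZ); t=PO+.15*PZ; print(t); plan(t,RP)
cap('scene','s3.png');cap('wrist','w3.png')
E
```

```text
time_s: 5.8
tcp_pos: [0.4252, -0.3745, 0.2996]
orientation: [1.852, -2.538, -0.004]
force: [-0.0, -0.3, -2.3]
finger_gap: 0.341
[-0.45053851 -0.21682954  0.8660254 ]
[0.51971922 0.14627557 0.30440381]
[-0.8747, 0.1147, -0.0067, 0.159, -0.0626, -0.236] rows>= 9.0
```

View pics/s3.png

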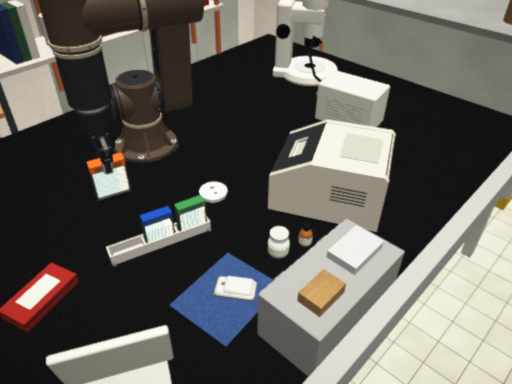

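View pics/w3.png

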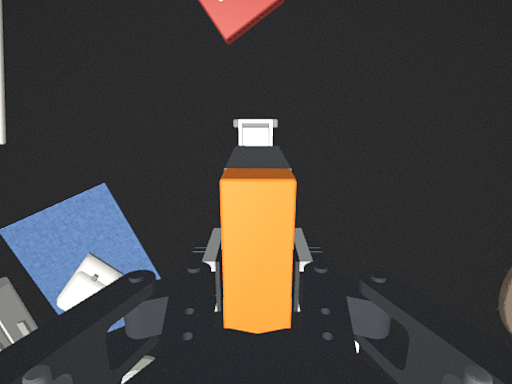

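The magazine is lifted clear and sits square between the pads, with its cap at (220–296, 175–330) in the wrist view. Blue and green are still standing.

```bash
python3 -m creep '[-0.2,0.03,0,0,0,0, -0.8747,0.1147,-0.0067,0.159,-0.0626,-0.236, -0.8747,0.1147,-0.0067,0.159,-0.0626,-0.236,-0.8747,0.1147,-0.0067,0.159,-0.0626,-0.236,-0.8747,0.1147,-0.0067,0.159,-0.0626,-0.236,-0.8747,0.1147,-0.0067,0.159,-0.0626,-0.236,-0.8747,0.1147,-0.0067,0.159,-0.0626,-0.236,-0.8747,0.1147,-0.0067,0.159,-0.0626,-0.236,-0.8747,0.1147,-0.0067,0.159,-0.0626,-0.236,-0.8747,0.1147,-0.0067,0.159,-0.0626,-0.236,-0.8747,0.1147,-0.0067,0.159,-0.0626,-0.236]'
python3 - <<'E'
from h import *
o=bot.get_obs();print(o['q'],inport(o['tcp_pos']))
cap('scene','s4.png');c=cap('wrist','w4.png');np.savez('/tmp/w4.npz',**{k:np.array(v) for k,v in c.items()});cap('top','t4.png')
E
```

```text
time_s: 7.28
tcp_pos: [0.5196, 0.1453, 0.3037]
orientation: [-2.266, 1.422, -0.383]
force: [-1.0, -0.5, -1.9]
finger_gap: 0.34
[ 0.73159487 -0.22277057 -0.66718361  0.23973807 -0.63634049 -0.43931651] [-0.00085484 -0.00082689  0.1496795 ]
```

View pics/s4.png

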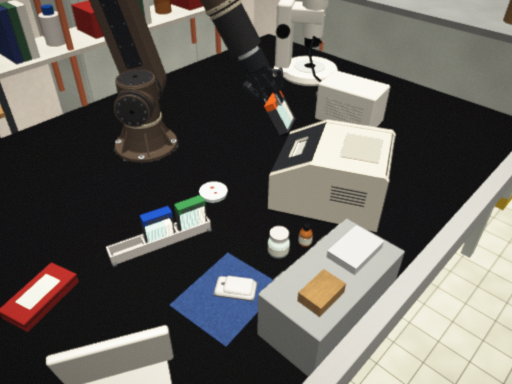

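View pics/w4.png

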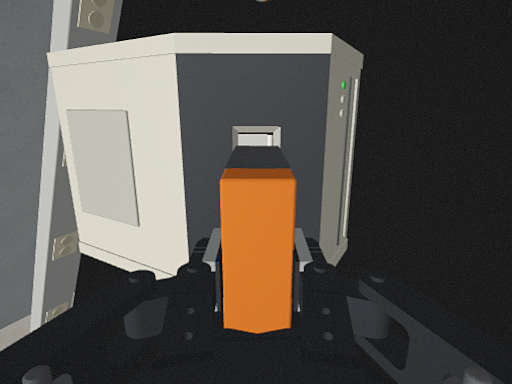

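The wrist view shows the magazine above the port, with the mouth's far edge at (232–281, 126). The dark face runs from column 180 to 330, and image left is up the slope. I'll check the port frame against these edges.

```bash
python3 - <<'E'
from h import *
c=dict(np.load('/tmp/w4.npz')); K=c['camera_matrix']; g=cv2.cvtColor(c['frame'],cv2.COLOR_RGB2GRAY).astype(int)
def ray(u,v):
    d=Rm(c['orientation'])@np.array([(u-K[0,2])/K[0,0],(v-K[1,2])/K[1,1],1]); t=((PO-c['origin'])@PZ)/(d@PZ); return inport(c['origin']+t*d)*1000
def cross(r,a,b):
    s=g[r-1:r+2].mean(0); out=[]
    d=np.diff(s)
    for i in range(a,b):
        if abs(d[i])>12 and abs(d[i])>=abs(d[i-1]) and abs(d[i])>=abs(d[i+1]): out.append((i,np.round(ray(i+.5,r)[:2],1).tolist()))
    return out
for r in (70,100,132,138): print(r,cross(r,165,345))
s=g[:,250:262].mean(1);dd=np.diff(s)
for i in range(110,150):
    if abs(dd[i])>10: print('col',i,dd[i],np.round(ray(256,i+.5),1))
W=pts(c);f=[];q=(W-PO)@RPt*1000
m=(g<75)&(abs(q[...,2])<12)&(q[...,0]>-60)&(q[...,0]<68)&(abs(q[...,1])<112)
p=q[m];A=np.c_[p[:,:2],np.ones(len(p))];print('plane fit z=ax+by+c',np.linalg.lstsq(A,p[:,2],rcond=None)[0],len(p))
E
```

```text
70 [(176, [72.6, -100.7]), (329, [-64.7, -101.0])]
100 [(178, [72.5, -74.9]), (327, [-64.6, -75.2]), (340, [-76.5, -75.2]), (342, [-78.4, -75.2])]
132 [(180, [72.5, -45.9]), (231, [24.3, -46.0]), (238, [17.7, -46.0]), (272, [-14.4, -46.1]), (280, [-22.0, -46.1]), (325, [-64.5, -46.2])]
138 [(180, [72.9, -40.3]), (231, [24.5, -40.4]), (237, [18.8, -40.4]), (267, [-9.7, -40.5]), (271, [-13.5, -40.5]), (273, [-15.4, -40.5]), (280, [-22.1, -40.5]), (324, [-63.9, -40.6]), (344, [-82.9, -40.6])]
col 124 -11.833333333333336 [  1.2 -53.   -0. ]
col 125 92.58333333333331 [  1.2 -52.1   0. ]
col 131 -80.83333333333333 [  1.2 -46.5  -0. ]
col 132 -69.0 [  1.2 -45.6  -0. ]
col 133 186.83333333333334 [  1.2 -44.7   0. ]
col 144 -42.0 [  1.2 -34.3  -0. ]
col 145 -86.91666666666667 [  1.2 -33.3  -0. ]
col 146 -37.083333333333336 [  1.2 -32.4  -0. ]
plane fit z=ax+by+c [ 3.14230480e-04 -1.60230286e-04  1.45760931e+00] 12418
```

```bash
sed -i 's/^PO=.*/PO=np.array([.5873,.1788,.1745])+.0008*PX-.0008*PY+.0010*PZ/' h.py
python3 - <<'E'
from h import *
for z in (.1,.008): plan(PO+z*PZ+.0*PX-.0005*PY,RP)
E
```

```text
[-0.0007, -0.0014, 0.0826, -0.0001, -0.0008, 0.0001] rows>= 1.0
[-0.001, -0.0014, 0.2359, -0.0001, -0.0008, 0.0001] rows>= 3.0
```

```bash
python3 -m creep '[-0.001,-0.0014,0.03,0,-0.0008,0, -0.001,-0.0014,0.06,0,-0.0008,0, -0.001,-0.0014,0.08,0,-0.0008,0, -0.001,-0.0014,0.1,0,-0.0008,0, -0.001,-0.0014,0.12,0,-0.0008,0, -0.001,-0.0014,0.13,0,-0.0008,0, -0.001,-0.0014,0.14,0,-0.0008,0,-0.001,-0.0014,0.15,0,-0.0008,0,-0.001,-0.0014,0.16,0,-0.0008,0,-0.001,-0.0014,0.17,0,-0.0008,0]'
python3 - <<'E'
from h import *
o=bot.get_obs();f=RPt.T@o['force'];print(inport(o['tcp_pos']),f,o['finger_gap']); cap('wrist','w5.png')
E
```

```text
time_s: 8.68
tcp_pos: [0.5657, 0.1675, 0.2157]
orientation: [-2.266, 1.422, -0.38]
force: [-4.5, -2.8, -2.1]
finger_gap: 0.34
[-1.25677146e-03 -5.32665081e-05  4.68833563e-02] [-5.5997425  -0.57880545  0.7847417 ] 0.3400407471188143
```

View pics/w5.png

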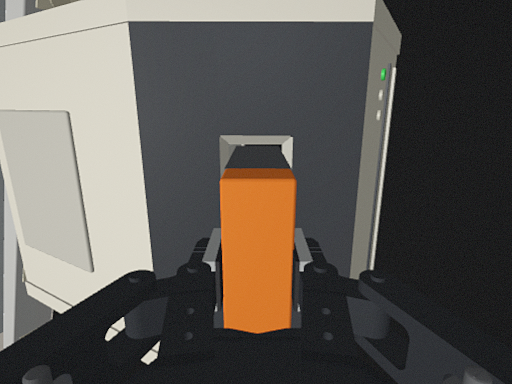

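The nose is in the mouth and pushing the flap, and the side force is small. I continue in.

```bash
python3 -m creep '[0,-0.001,0.01,0,0,0, 0,-0.001,0.02,0,0,0, 0,-0.001,0.03,0,0,0,0,-0.001,0.04,0,0,0,0,-0.001,0.05,0,0,0,0,-0.001,0.06,0,0,0,0,-0.001,0.06,0,0,0,0,-0.001,0.06,0,0,0]'
python3 - <<'E'
from h import *
o=bot.get_obs();f=RPt.T@o['force'];print(inport(o['tcp_pos']),f,o['finger_gap']); cap('wrist','w6.png');cap('scene','s6.png')
E
```

```text
time_s: 9.72
tcp_pos: [0.5826, 0.1758, 0.1852]
orientation: [-2.265, 1.422, -0.38]
force: [-4.7, -1.8, -5.9]
finger_gap: 0.343
[-0.0002184   0.00012822  0.0110393 ] [-7.26384232  0.42920498 -2.63375551] 0.34317574674310086
```

View pics/w6.png

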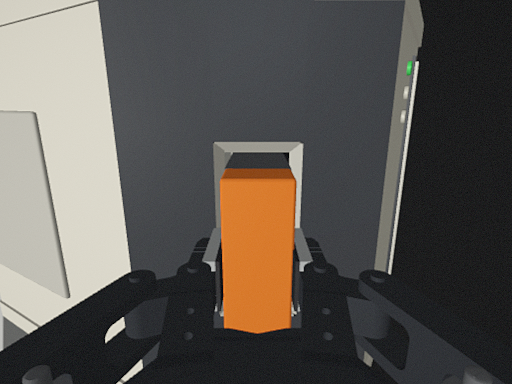

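View pics/s6.png

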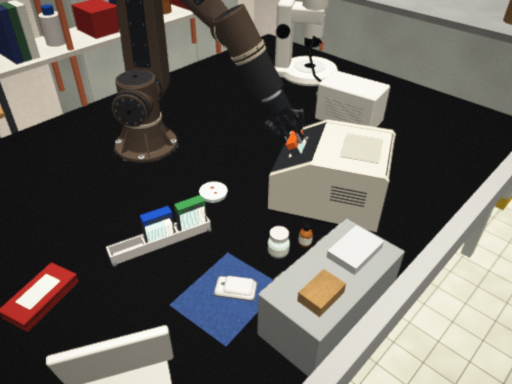

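Nose depth is about 71 mm with the flap riding on the magazine. I release, back off and look.

```bash
python3 -m creep '[0,0,0,0,0,0, 0,0,0,0,0,0, 0,0,0,0,0,0, 0,0,0,0,0,0, 0,0,-0.05,0,0,0, 0,0,-0.12,0,0,0, 0,0,-0.18,0,0,0, 0,0,-0.18,0,0,0,0,0,-0.18,0,0,0]' 0.75
python3 - <<'E'
from h import *
o=bot.get_obs();print(inport(o['tcp_pos']),RPt.T@o['force'],o['q'])
c=cap('wrist','w7.png');W=pts(c);q=(W-PO)@RPt*1000;hsv=cv2.cvtColor(c['frame'],cv2.COLOR_RGB2HSV)
m=(cv2.inRange(hsv,(5,120,80),(35,255,255))>0)&(q[...,2]>5)&(q[...,2]<60)&(abs(q[...,0])<40)&(abs(q[...,1])<60)
p=q[m];h=np.percentile(p[:,2],80);t=p[abs(p[:,2]-h)<3];print(m.sum(),h,np.median(t,0),cv2.minAreaRect(t[:,:2].astype(np.float32)))
E
```

```text
time_s: 10.95
tcp_pos: [0.5346, 0.1531, 0.2798]
orientation: [-2.263, 1.42, -0.381]
force: [0.5, -0.5, -1.2]
finger_gap: 0.751
[0.00109378 0.0004841  0.11946338] [-0.38246165 -0.63189907 -1.11906073] [ 0.71439376 -0.17105626 -0.69016579  0.25009151 -0.55612166 -0.44373362]
4207 40.60626356670397 [-0.81066973 -2.84155306 40.06433447] ((-0.7690525054931641, 0.43720245361328125), (29.917625427246094, 83.47313690185547), 0.08402077853679657)
```

View pics/w7.png

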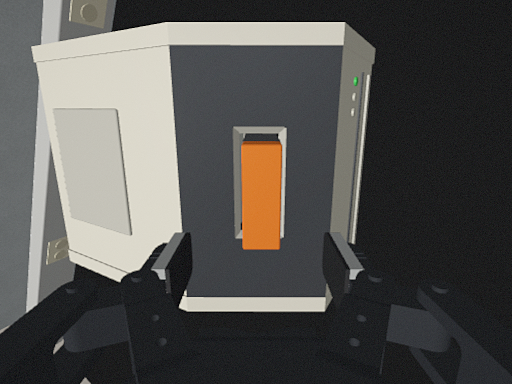

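The released magazine stayed put: tail at +40 mm, x −0.8, y +0.4 mm, straight, with the cap at (242–280, 140–249). Now I shut the fingers and turn the hand 90°.

```bash
cat >> h.py <<'E'
RH=frame(-PZ,-PY)
E
python3 - <<'E'
from h import *
plan(PO+.105*PZ-.001*PX,RH)
E
```

```text
[0.0006, 0.0027, 0.0232, -0.0001, 0.0002, -0.4996] rows>= 9.0
```

```bash
python3 -m creep '[0.0006,0.0027,0.0,0,0,-0.05, 0.0006,0.0027,0,0,0,-0.1, 0.0006,0.0027,0,0,0,-0.5, 0.0006,0.0027,0,0,0,-0.5, 0.0006,0.0027,0,0,0,-0.5, 0.0006,0.0027,0,0,0,-0.5, 0.0006,0.0027,0,0,0,-0.5, 0.0006,0.0027,0,0,0,-0.5, 0.0006,0.0027,0,0,0,-0.5, 0.0006,0.0027,0.0232,0,0,-0.5, 0.0006,0.0027,0.0232,0,0,-0.5, 0.0006,0.0027,0.0232,0,0,-0.5]' 0
python3 - <<'E'
from h import *
o=bot.get_obs();print(inport(o['tcp_pos']),RPt.T@o['force'],o['q'],o['finger_gap'])
print((RPt.T@Rm(o['orientation'])).round(3))
plan(PO+.045*PZ-.001*PX,RH);plan(PO-.044*PZ-.001*PX,RH)
cap('wrist','w8.png')
E
```

```text
time_s: 12.5
tcp_pos: [0.5398, 0.155, 0.2663]
orientation: [-2.855, -0.653, -0.764]
force: [0.1, -0.3, 1.2]
finger_gap: -0.0
[-8.72667690e-04 -7.12694143e-05  1.05093017e-01] [ 0.55819122 -0.29215206  1.1181305 ] [ 0.70724981 -0.14735978 -0.70666158  0.26060065 -0.51784277  1.11908189] -0.00027517731670559923
[[ 1.     0.001 -0.001]
 [ 0.001 -1.     0.   ]
 [-0.001 -0.    -1.   ]]
[-0.0001, -0.0001, 0.1002, -0.0001, 0.0003, 0.0004] rows>= 1.0
[-0.0, -0.0001, 0.2485, -0.0001, 0.0003, 0.0004] rows>= 3.0
```

View pics/w8.png

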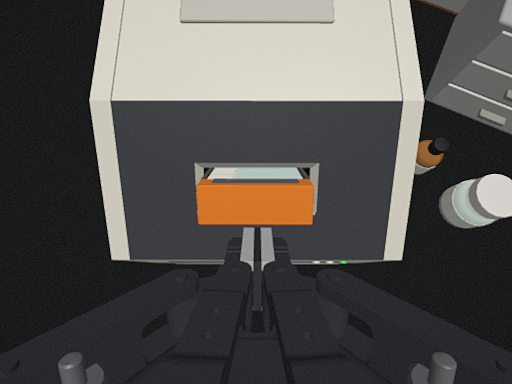

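The shut fingers are aimed at the middle of the tail, and the slides (open side) face up the slope. Now I push.

```bash
python3 -m creep '[0,0,0.05,0,0,0, 0,0,0.09,0,0,0, 0,0,0.105,0,0,0, 0,0,0.12,0,0,0, 0,0,0.135,0,0,0, 0,0,0.15,0,0,0, 0,0,0.165,0,0,0, 0,0,0.18,0,0,0, 0,0,0.195,0,0,0, 0,0,0.21,0,0,0, 0,0,0.225,0,0,0]'
python3 - <<'E'
from h import *
o=bot.get_obs();print(inport(o['tcp_pos']),RPt.T@o['force'],o['finger_gap'])
cap('wrist','w9.png')
plan(PO-.046*PZ-.001*PX,RH)
E
```

```text
time_s: 13.92
tcp_pos: [0.6008, 0.1845, 0.1516]
orientation: [-2.853, -0.655, -0.758]
force: [-0.5, -0.3, 1.9]
finger_gap: 0.003
[ 4.66139211e-04  6.54286804e-05 -2.81619404e-02] [ 0.47466103 -0.05744086  1.91897134] 0.0034980297197027025
[-0.0019, 0.0004, 0.0285, -0.0015, 0.0015, 0.0006] rows>= 1.0
```

View pics/w9.png

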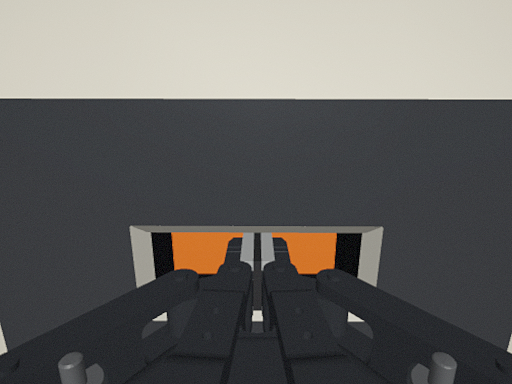

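```bash
python3 -m creep '[-0.001,0,0.01,-0.001,0.001,0, -0.002,0,0.02,-0.001,0.001,0, -0.002,0,0.026,-0.001,0.001,0, -0.002,0,0.0295,-0.001,0.001,0,-0.002,0,0.0295,-0.001,0.001,0,-0.002,0,0.0295,-0.001,0.001,0]'
python3 - <<'E'
from h import *
o=bot.get_obs();print(inport(o['tcp_pos']),RPt.T@o['force'],o['finger_gap'])
c=cap('wrist','w10.png');W=pts(c);q=(W-PO)@RPt*1000;hsv=cv2.cvtColor(c['frame'],cv2.COLOR_RGB2HSV)
m=(cv2.inRange(hsv,(3,120,60),(25,255,255))>0)&(abs(q[...,0])<40)&(abs(q[...,1])<60)
print(m.sum(),np.median(q[m],0))
E
```

```text
time_s: 14.72
tcp_pos: [0.6101, 0.1857, 0.1424]
orientation: [-2.852, -0.657, -0.746]
force: [0.0, -0.8, -0.1]
finger_gap: 0.0
[ 0.00349139 -0.00287539 -0.04060031] [-0.32399396 -0.76472428  0.08894817] 5.837988813283632e-05
1843 [ -5.55074302  17.77305397 -40.16380645]
```

View pics/w10.png

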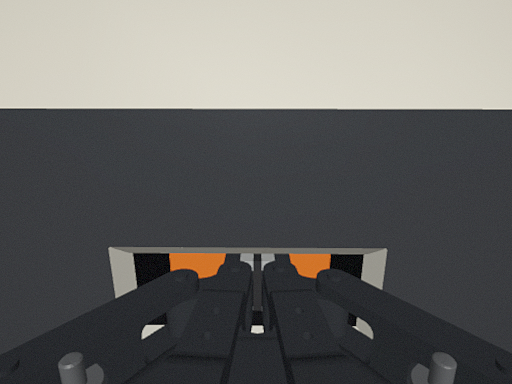

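```bash
python3 - <<'E'
from h import *
o=bot.get_obs();print(o['q'],(RPt.T@Rm(o['orientation'])).round(4))
plan(PO-.046*PZ-.001*PX,RH)
E
```

```text
[ 0.52333455  0.13700362 -0.89430402  0.79878271 -0.03871114  0.70883898] [[ 0.9999  0.0015 -0.0105]
 [ 0.0016 -1.      0.009 ]
 [-0.0105 -0.009  -0.9999]]
[-0.0074, -0.0049, 0.0092, -0.0029, 0.0033, 0.0005] rows>= 1.0
```

q5 is at −0.04, against its limit of 0 (a wrist singularity), so the arm stalled about 5 mm short. I'll back out a little, tilt the hand about 8° towards vertical to bring q5 off its limit, and finish the push.

```bash
cat >> h.py <<'E'
def RT(deg):
    a=np.radians(deg); return frame(-PZ*np.cos(a)-PX*np.sin(a),-PY)
E
python3 - <<'E'
from h import *
plan(PO-.02*PZ-.001*PX,RH)
plan(PO-.02*PZ-.003*PX,RT(8))
plan(PO-.038*PZ-.003*PX,RT(8))
E
```

```text
[-0.0078, -0.0052, -0.0341, -0.0029, 0.0033, 0.0005] rows>= 1.0
[-0.0112, -0.0053, -0.0341, -0.0028, -0.0411, 0.0007] rows>= 1.0
[-0.0108, -0.005, -0.0041, -0.0028, -0.0411, 0.0007] rows>= 1.0
```

```bash
python3 -m creep '[0,0,-0.015,0,0,0, 0,0,-0.03,0,0,0, 0,0,-0.045,0,0,0, 0,0,-0.045,0,0,0, 0,0,-0.045,0,0,0]'
python3 - <<'E'
from h import *
o=bot.get_obs();print(inport(o['tcp_pos']),RPt.T@o['force'],o['q'])
print((RPt.T@Rm(o['orientation'])).round(4)[:,2])
plan(PO-.02*PZ-.003*PX,RT(8))
plan(PO-.0455*PZ-.003*PX,RT(8))
E
```

```text
time_s: 15.4
tcp_pos: [0.5974, 0.1786, 0.1654]
orientation: [-2.854, -0.656, -0.744]
force: [-6.1, -1.5, 3.5]
finger_gap: 0.004
[ 0.00245484 -0.00372746 -0.01333943] [-3.56977596  1.30827704  6.05080711] [ 0.62907191  0.08804212 -0.78191262  0.39167812 -0.21055694  1.03014293]
[-0.0121  0.0082 -0.9999]
[-0.009, -0.0061, 0.0113, -0.0026, -0.0406, 0.0005] rows>= 1.0
[-0.0084, -0.0058, 0.0538, -0.0026, -0.0406, 0.0005] rows>= 1.0
```

```bash
python3 -m creep '[-0.006,-0.004,0.0,-0.0026,-0.02,0, -0.009,-0.006,0.0113,-0.0026,-0.0406,0, -0.009,-0.006,0.0113,-0.0026,-0.0406,0,-0.0088,-0.006,0.02,-0.0026,-0.0406,0,-0.0086,-0.006,0.03,-0.0026,-0.0406,0,-0.0086,-0.006,0.036,-0.0026,-0.0406,0,-0.0086,-0.006,0.036,-0.0026,-0.0406,0]'
python3 - <<'E'
from h import *
o=bot.get_obs();print(inport(o['tcp_pos']),RPt.T@o['force'],o['q'])
print((RPt.T@Rm(o['orientation'])).round(4)[:,2])
plan(PO-.0455*PZ-.003*PX,RT(8))
E
```

```text
time_s: 16.27
tcp_pos: [0.6016, 0.1851, 0.1435]
orientation: [-2.928, -0.671, -0.569]
force: [-3.1, -0.9, -1.1]
finger_gap: 0.004
[-0.00273345  0.00026028 -0.03565187] [-3.31927729  0.56923025  0.69049689] [ 0.6493447   0.16835978 -0.61542034  0.18545628 -0.41650727  1.21621378]
[-1.393e-01  1.000e-04 -9.903e-01]
[0.0018, 0.0004, 0.0163, -0.0, 0.0, 0.0006] rows>= 1.0
```

```bash
python3 -m creep '[0.0006,0.0004,0.006,0,0,0, 0.001,0.0004,0.011,0,0,0, 0.0018,0.0004,0.0145,0,0,0, 0.0018,0.0004,0.018,0,0,0, 0.0018,0.0004,0.018,0,0,0, 0.0018,0.0004,0.018,0,0,0]'
python3 - <<'E'
from h import *
o=bot.get_obs();print(inport(o['tcp_pos']),RPt.T@o['force'],o['q'])
c=cap('wrist','w11.png');W=pts(c);q=(W-PO)@RPt*1000;hsv=cv2.cvtColor(c['frame'],cv2.COLOR_RGB2HSV)
m=(cv2.inRange(hsv,(3,120,60),(25,255,255))>0)&(abs(q[...,0])<40)&(abs(q[...,1])<60)
print(m.sum(),np.median(q[m],0))
E
```

```text
time_s: 17.02
tcp_pos: [0.6065, 0.1874, 0.1344]
orientation: [-2.927, -0.671, -0.57]
force: [-2.4, -1.2, -1.7]
finger_gap: -0.001
[-0.00266776  0.00021764 -0.04623269] [-3.16873082 -0.07130213 -0.19099303] [ 0.64625141  0.18807153 -0.61873135  0.19272038 -0.39287642  1.21081538]
0 [nan nan nan]
  return _methods._mean(a, axis=axis, dtype=dtype,
  ret = um.true_divide(
```

View pics/w11.png

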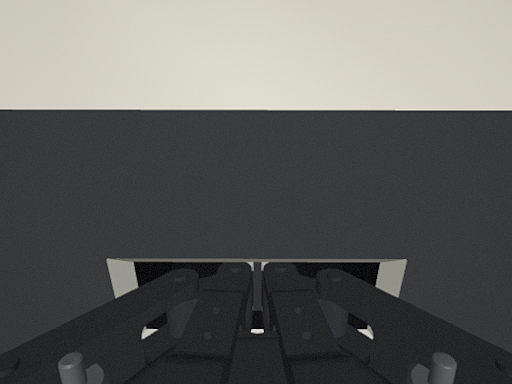

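```bash
python3 -m creep '[0,0,0.0025,0,0,0,0,0,0.0025,0,0,0]'
python3 -m creep '[0,0,-0.03,0,0,0,0,0,-0.06,0,0,0,0,0,-0.09,0,0,0,0,0,-0.13,0,0,0,0,0,-0.18,0,0,0,0,0,-0.24,0,0,0,0,0,-0.3,0,0,0,0,0,-0.3,0,0,0,0,0,-0.3,0,0,0]'
python3 - <<'E'
from h import *
o=bot.get_obs();print(inport(o['tcp_pos']),RPt.T@o['force'],o['q'])
c=cap('wrist','w12.png');W=pts(c);q=(W-PO)@RPt*1000
m=(abs(q[...,0])<12)&(abs(q[...,1])<35);print(m.sum(),np.median(q[m],0),np.percentile(q[m][:,2],[2,98]))
p=q[m];print('plane',np.linalg.lstsq(np.c_[p[:,:2],np.ones(len(p))],p[:,2],rcond=None)[0])
cap('scene','s12.png')
E
```

```text
time_s: 17.32
tcp_pos: [0.6073, 0.1879, 0.1334]
orientation: [-2.927, -0.671, -0.571]
force: [-1.5, -1.3, -1.3]
finger_gap: 0.002
time_s: 18.45
tcp_pos: [0.5466, 0.1587, 0.3007]
orientation: [-2.925, -0.671, -0.573]
force: [0.3, -0.1, -0.0]
finger_gap: 0.004
[0.02300847 0.00032683 0.13096418] [ 0.17580694 -0.23695913 -0.12186845] [ 0.68532163 -0.08661147 -0.46947744  0.12076135 -0.81419506  1.26986807]
1746 [ 0.10999157 -0.2637623  -7.06781404] [-8.35530642 -5.38013093]
plane [-1.19665841e-02  7.12352708e-05 -7.01374758e+00]
```

View pics/w12.png

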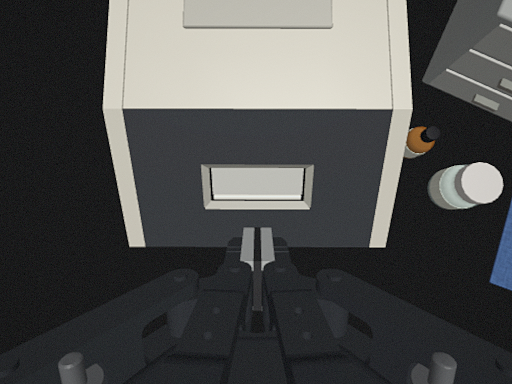

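View pics/s12.png

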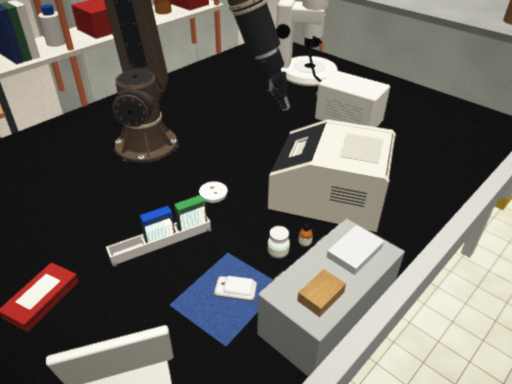

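The flap is shut and parallel to the face (slope 0.012 rad) at about −7 to −8 mm. Blue and green are still standing, and the robot touches nothing. I hand in.

```bash
python3 - <<'E'
from h import *
print(job.close_job())
E
```

```text
the job is handed in; nothing more can be done
None
```

The orange magazine is loaded in the slide scanner and the dust flap has shut behind it. I handed the job in after about 18.5 s of the 51 s allowed; no verdict was reported.

- **What I did:** I gripped the orange cap and lifted the magazine out of the stand. I pushed it nose first, open side up, about 71 mm into the port, with the flap riding on it. Then I let go, shut the fingers, turned the hand a quarter turn and pushed the tail in.
- **What went wrong:** The first push stalled with the tail about 40 mm down, because joint 5 had reached its limit. I backed out a little, tilted the hand 8° and finished the push. The fingertips reached about 48 mm below the face.
- **Last checks:**
  - The flap lies parallel to the face to within 0.012 rad. It measured 7 mm below the face against the stated 9 mm, about the 2 mm camera calibration error.
  - Blue and green are still upright in their bays.
  - The bystanders look unmoved in the scene picture; I did not measure them.
  - The force on the tool was near zero, with the hand clear of everything.
- **Not seen directly:** The magazine's final depth is hidden by the shut flap. I infer it from how far the fingers went and from the flap closing.

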